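# Wedge a spring clip off the rod of a bench stand

### The job

Take the longer of the two beech wedges and slide it, thin end first, along the top of the rod under the bridge of the spring clip, until the clip is spread and springs off the rod. Then draw the wedge back out and lay it flat on the bench. Do not touch the clip with the gripper, and leave the shorter wedge alone.

Things in the scene. Friction and masses are not known exactly. Their poses are not given: they have to be found in the camera images.
- long_wedge: Longer of two plain beech wedges, 30 wide x 87 long x 22 mm high, 25 g, flat on the bench. Origin: centre of the underside. y runs along its length to the thin end (tip at y = +43.5 mm, 4 mm thick); the thick end (y = -43.5 mm) is 22 mm high; the top slopes evenly between. x across its width, z up. Grip it across its width close to the thick end (within 15 mm), so the fingers stay clear of the fork.
- short_wedge: The shorter beech wedge, 30 wide x 75 long x 22 mm high, same look and axes. A bystander, to be left alone.
- stand: Grey steel stand fixed to the bench, base 180 x 96 x 10 mm (x -98 to +82 mm). A level steel rod, 16 mm thick, runs along its x axis at y = 0, x -90 to +78 mm, its top 56 mm above the bench. Push the wedge in the stand's +x direction, its underside sliding on the rod's top. Origin at bench level under the clip, z up.
- rod_seat (a point): Point on the rod's axis where the clip sits, 48 mm above the bench; axes as the stand's. Round it stands a fork of two pale metal cheeks, 74 mm high, x -7 to +19 mm, that stops the clip along the rod. Behind the clip 48 mm lie open between the cheeks: the 30 mm wedge passes over the rod there, the fingers do not. Low front stops end 2 mm below the rod's top; ahead of them all is lower.
- clip: Dark spring-steel clip over the rod, 52 wide (y) x 10 along the rod x 30 mm high. Origin on the rod's axis while clipped on; axes as the stand's. Two sprung legs, 48 mm apart, hang from the bridge and hook under the rod. Raised about 7 mm (7 to 10 N) it spreads past the rod's widest part and springs up by itself to about 10 mm above its seat, loose on top of the rod.
- clip_bridge (a point): Middle of the clip bridge's rounded underside, 6 mm above the rod's top while clipped on (62 mm above the bench). A narrow upturned tongue, 18 mm wide, leads in 14 mm in front of it. The long wedge, sliding on the rod, has raised the clip enough when its tip is 46 to 52 mm past this point; pushing takes 5 to 12 N. The clip then stands clear of the wedge.
Things that resemble listed ones, but are neither listed nor needed, are in the scene too. Leave any blue look-alike of the long_wedge alone.

How it is judged (in metres and radians):
On the way, in this order (a step that is already met when the one before it is completed fails the run):
1. the wedge presses up under the clip's bridge and has raised the clip by more than 3 mm (contact force between long_wedge and clip above 0.5 N and z of clip in the frame of rod_seat above 0.003 m), for 0.02 s.
2. the clip has sprung off the rod (more than 8 mm above its seat) (z of clip in the frame of rod_seat above 0.008 m), for 0.1 s.
At the end, for the whole second after the job is handed in: The clip is off the rod: its origin more than 8 mm from its seat (sitting loose on top of the rod, or fallen clear), at rest; the long wedge lies flat on the bench on its underside (origin below 6 mm, tilt under 10 degrees), at rest (distance between clip and rod_seat above 0.008 m and linear speed of each of clip, long_wedge below 0.02 m/s and height (world z) of long_wedge below 0.006 m and angle between long_wedge's own z axis and vertical below 0.17 rad); the robot touches nothing.
It fails at once if the gripper presses on the clip (more than 2 N) (contact force between the fingers and clip above 2 N).
It fails at once if the shorter wedge is moved by more than 30 mm (distance of short_wedge from where it was at the start of the episode above 0.03 m).
It also fails if it takes over 48 s, if anything falls off the work surface, if the arm or the gripper's body presses on something with over 40 N, if the wrist force passes 120 N, or if a joint passes its speed limit or range.

### The arm

A 6-joint arm with a two-finger parallel gripper is mounted at the origin on the work surface; the furniture and walls round the work are solid. World frame = base frame: x ahead of the robot, y to its left, z up, the work surface at z = 0. Lengths are in mm, angles in rad, forces in N, time in s.
With the tool pointing down it reaches from about 325 to 900 mm from the base axis. Payload 6.1 kg.
Tool frame: the origin (TCP) lies at the very end of the fingers, on their centre line; the grasp point (between the pads) lies 19 mm behind it; x points along the fingers, z is the direction in which the jaws open and shut, and the axes are right-handed (so a half turn about x gives the same grasp; the last joint's range is limited). The gripper opens to 85 mm and grips with 20 to 120 N. Pads are 22 mm wide; open, the fingers measure 114 mm over their backs; the gripper's body (76 mm by 85 mm) begins 54 mm behind the grasp point. The pads swing forward as they close: fully open they stand 13 mm farther back than shut.
Start: joints at [-1.372, 0.22, 1.526, -0, 1.395, -0.126], TCP at [199.442, -592.316, 231.3] pointing down, gripper open.
Joint ranges: [-2.98, 2.98], [-0.91, 2.08], [0.09, 2.57], [-1.24, 4.39], [0.2, 2.65], [-2.68, 2.68]. Speed limits (rad/s): [2.57, 2.57, 3.01, 3.14, 3.14, 3.14].

### API

Orientations are given as [roll, pitch, yaw] about the fixed x, y, z axes, in that order (R = Rz(yaw) Ry(pitch) Rx(roll)).
In Python, from station import robot, cams, job_done, trace, tip_of gives the robot as it stands.
- The arm moves only by the shell command python3 -m handwheel 'ROWS'. ROWS is JSON, a list of rows, each a list of 7 numbers: the shift along the tool's x, y, z in cm, then the turn, a rotation vector about the tool's x, y, z in degrees, then the finger opening in cm, from 0 to 8.54. In form: [[dx, dy, dz, ax, ay, az, grip], ...]. A call has exactly 10 rows; each row shifts and turns the commanded pose from where the row before left it, along the tool's axes as they then stand; what a row does not reach is not made up. A row lasts 1/12 s, in which the tool goes at most 41.7 mm and 7.16 degrees, less where a joint would pass 70% of its speed; a pose out of reach is approached as far as the arm can. A call is refused whole if a number of a shift passes 4.17 or a number of a turn 7.16, either way. A call with a gripper value outside its range is refused whole. The fingers move at their own pace and stop on an object; the grip force is fixed at half the most. Time passes only in rows, so rows that do not move let the fingers close, or fill a call up. It gives the time, the measured TCP pose, the force and the opening at its end, in the units of the state.
- robot.get_state(): the state, without advancing time (a new reading comes with each control period).
- cams.capture(name): name is "side" or "top" or "wrist"; returns the picture (400x640x3 uint8, red, green, blue); there is no depth.
- cams.get_calibration(name): a dict with "camera_matrix" (3x3 intrinsics, pixels), "eye" and "attitude" of the camera in the world. Camera axes: x right, y up, looking along -z (the intrinsics and any distortion apply to the point x, -y, -z); pixel columns grow to the right and rows downward; lengths in mm; the calibration is good to about 2 mm. A picture is of the moment at which its call begins: read the wrist's pose just before it. get_calibration takes no time and is no camera call; for the wrist camera it gives the pose at the moment of the call.
- job_done(): hands the job in, once; it reports no verdict.
Trained networks look in the newest picture that a camera, given by its name, has taken for a name from the list of things; names that differ only in an ending like _2 or _b are one class to them, and where a whole thing is asked for, a point or a joint stands for the part that bears it (a point fixed in the world has none). Each returns a list of dicts, best first, with "score" (0 to 1); they miss things now and then, are a little off and sometimes report something else, mostly with a low value. They report only what shows in the picture. A call takes as long as a camera call. They do not tell look-alikes from the thing itself.
- trace(camera, name): "region" (400x640 bool, what is visible of it) and "rect" ([centre column, centre row, width, height] in pixels, round what is visible of it).
- tip_of(camera, name): "uv" ([column, row] in pixels: a listed point, or the origin of a listed thing).
The state is a dict: "time_s": time; "qpos": joint angles; "joint_velocities": joint speeds; "effort": joint torques, N m; "tool_pos": TCP position; "eef_rot": TCP orientation; "force": force on the tool from outside, world axes, zero at the start; "moment": the same for the moment, N m; "grip_width": finger opening in mm.
Only numpy, scipy, OpenCV 4.12 (cv2) and the standard library are available. Lean on these libraries where they do the work, as an engineer would, in place of code of your own. Each camera call takes 0.05 s, during which the arm holds its last target. There are 200 camera calls.

## Working session

There is one attempt and no reset: what is moved stays moved. The work goes in short steps, Python scripts to look and compute and a shell command to move; the robot and the scene stay as the last step left them, time stands still between calls to the robot, and variables do not carry over. Pictures are saved under pics/ and viewed, about 8 in all and at most 12, crops included, and the job is handed in when it is done.

```bash
mkdir -p pics; cat > h.py <<'E'
import numpy as np, cv2
from scipy.spatial.transform import Rotation as R
from station import robot, cams, job_done, trace, tip_of
def cal(n):
    c=cams.get_calibration(n); return c
def rot(c):
    a=np.array(c["attitude"],float)
    return a if a.shape==(3,3) else R.from_euler('xyz',a).as_matrix()
def ray(c,uv):
    K=np.array(c["camera_matrix"]); d=c.get("distortion")
    p=cv2.undistortPoints(np.array([[uv]],float),K,np.array(d,float) if d is not None else None)[0,0]
    return np.array(c["eye"],float), rot(c)@np.array([p[0],-p[1],-1])
def onz(c,uv,z):
    e,d=ray(c,uv); return e+d*(z-e[2])/d[2]
def proj(c,P):
    K=np.array(c["camera_matrix"]); q=rot(c).T@(np.array(P,float)-np.array(c["eye"])); q=np.array([q[0],-q[1],-q[2]]); q=K@q; return q[:2]/q[2]
def shot(n,f=None):
    im=np.array(cams.capture(n))
    if f: cv2.imwrite(f"pics/{f}.png",im[:,:,::-1])
    return im
E
python3 - <<'E'
from h import *
for n in ["top","side"]:
    c=cal(n); print(n,c); im=shot(n,n+"1")
    for k in ["long_wedge","short_wedge","stand","clip"]:
        for r in trace(n,k)[:4]: print(k,round(r["score"],2),np.round(r["rect"]))
    for k in ["long_wedge","short_wedge","rod_seat","clip_bridge","stand","clip"]:
        print(k,[(round(r["score"],2),np.round(r["uv"],1)) for r in tip_of(n,k)[:4]])
E
python3 -c "
import cv2,numpy as np
a=cv2.imread('pics/top1.png');b=cv2.imread('pics/side1.png');cv2.imwrite('pics/both1.png',cv2.resize(np.vstack([a,b]),(480*1,600)))"
```

```text
top {'camera_matrix': array([[448.13663623,   0.        , 318.43443612],
       [  0.        , 448.13663623, 200.40329166],
       [  0.        ,   0.        ,   1.        ]]), 'eye': array([434.3410398 , -69.20520012, 986.60669261]), 'attitude': array([ 1.43647513e-01,  1.48245416e-03, -1.57936645e+00])}
long_wedge 0.62 [388. 249.  41.  22.]
long_wedge 0.59 [344. 207.  35.  28.]
short_wedge 0.71 [405. 180.  33.  30.]
stand 0.66 [225. 211.  92.  58.]
clip 0.72 [216. 209.  10.  26.]
long_wedge [(0.81, array([384.6, 245.5])), (0.77, array([345.5, 208.4]))]
short_wedge [(0.9, array([406.3, 183.1]))]
rod_seat [(0.83, array([214.7, 209.5]))]
clip_bridge [(0.45, array([217.3, 206.9]))]
stand [(0.92, array([220.9, 210.3]))]
clip [(0.44, array([215.1, 206.8]))]
side {'camera_matrix': array([[391.1532527 ,   0.        , 322.37532573],
       [  0.        , 391.1532527 , 199.07184592],
       [  0.        ,   0.        ,   1.        ]]), 'eye': array([545.99569551, 656.81116217, 558.26036572]), 'attitude': array([ 0.99530185, -0.02175266, -3.10722251])}
long_wedge 0.87 [322. 215.  26.  20.]
long_wedge 0.84 [356. 196.  17.  24.]
short_wedge 0.6 [302. 186.  22.  20.]
stand 0.74 [321. 296.  71.  95.]
clip 0.51 [322. 280.  32.  28.]
long_wedge [(0.94, array([321.1, 220.6])), (0.66, array([354.2, 195.7]))]
short_wedge [(0.72, array([301. , 188.3]))]
rod_seat [(0.55, array([322.2, 284.4]))]
clip_bridge [(0.82, array([319.6, 277. ]))]
stand [(0.79, array([322.4, 298.9]))]
clip [(0.72, array([320.8, 282.8]))]
```

View pics/top1.png

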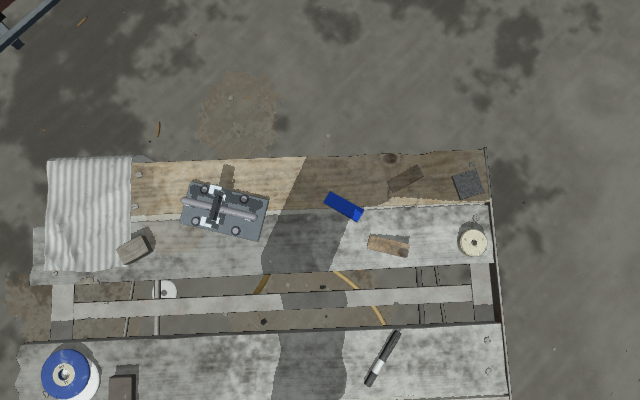

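View pics/side1.png

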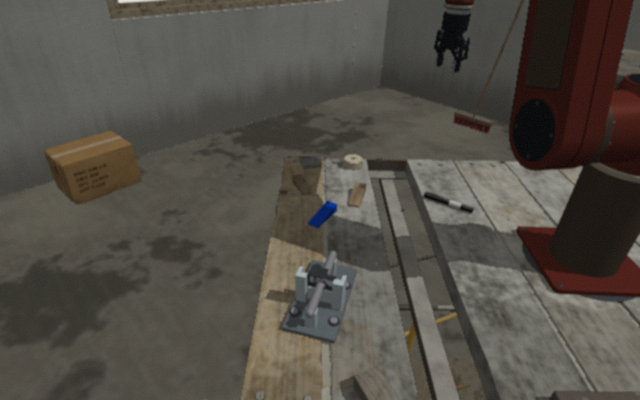

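Candidates for long_wedge in top view: beech (388,245), brownish (405,180), blue (345,207, excluded). Next I measure their lengths, with a close crop.

```bash
python3 - <<'E'
from h import *
im=shot("top","top2"); c=cal("top")
for k in ["long_wedge","short_wedge","stand","clip"]:
    for r in trace("top",k)[:3]:
        m=r["region"].astype(np.uint8); pts=cv2.findContours(m,0,1)[0]; p=max(pts,key=cv2.contourArea)
        b=cv2.boxPoints(cv2.minAreaRect(p)); z=8 if 'wedge' in k else 10
        w=np.array([onz(c,q,z)[:2] for q in b]); 
        print(k,round(r["score"],2),"ctr",w.mean(0).round(),"sides",np.linalg.norm(w[1]-w[0]).round(1),np.linalg.norm(w[2]-w[1]).round(1),"ang",np.degrees(np.arctan2(*(w[1]-w[0])[::-1])).round(1),np.degrees(np.arctan2(*(w[2]-w[1])[::-1])).round(1))
for k,z in [("rod_seat",48),("clip_bridge",62),("stand",0),("clip",48),("long_wedge",0),("short_wedge",0)]:
    print(k,[onz(c,r["uv"],z).round() for r in tip_of("top",k)[:3]])
a=cv2.resize(im[160:265,330:430],None,fx=5,fy=5,interpolation=2)
b=cv2.resize(im[165:255,170:280],None,fx=2.7,fy=2.7,interpolation=2)
o=np.zeros((525,800,3),np.uint8);o[:a.shape[0],:a.shape[1]]=a;o[:b.shape[0],500:500+b.shape[1]]=b
s=cv2.resize(shot("side")[170:245,290:375],(297,262),interpolation=2);o[250:512,500:797]=s
cv2.imwrite("pics/crop2.png",o[:,:,::-1])
E
```

```text
long_wedge 0.75 ctr [ 475. -219.] sides 32.6 90.8 ang -13.9 -103.1
long_wedge 0.68 ctr [ 563. -125.] sides 33.4 86.6 ang -30.8 -121.4
short_wedge 0.91 ctr [ 624. -262.] sides 83.6 34.0 ang -62.3 -154.4
stand 0.88 ctr [556. 143.] sides 101.9 189.5 ang -12.3 -105.0
clip 0.65 ctr [563. 157.] sides 56.1 19.1 ang -13.8 -105.8
rod_seat [array([548., 147.,  48.])]
clip_bridge [array([556., 148.,  62.])]
stand [array([556., 149.,   0.])]
clip [array([563., 149.,  48.])]
long_wedge [array([ 472., -217.,    0.]), array([ 565., -127.,    0.])]
short_wedge [array([ 627., -262.,    0.])]
```

View pics/crop2.png

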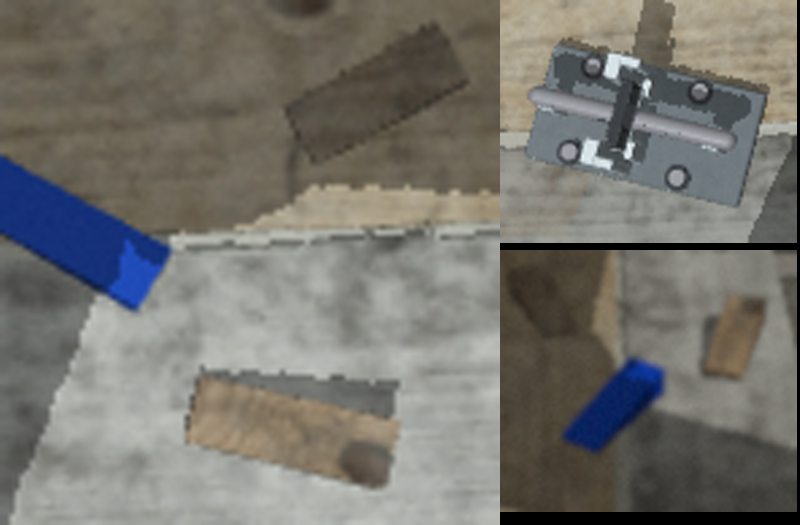

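The choice: the beech wedge at (388,245) is about 90 mm long against about 84 mm for (405,180), so it is the long one. Its shadow widens toward the right end in the image, so the thin end points left (+world y). The clip sits left of the base's centre, so the stand's +x also points left, about 76°.

```bash
cat >> h.py <<'E'
def go(pos,yaw=None,quiet=False):
    """print delta to reach pos with tool down, jaw axis (z) at world angle yaw (deg, mod 180)"""
    s=robot.get_state(); A=R.from_euler('xyz',s["eef_rot"]).as_matrix()
    print("t",s["time_s"],"pos",np.round(s["tool_pos"],1),"F",np.round(s["force"],1),"grip",np.round(s["grip_width"],1),"q6",np.round(s["qpos"][5],2))
    T=A
    if yaw is not None:
        c=[]
        for y in (yaw,yaw+180):
            z=np.array([np.cos(np.radians(y)),np.sin(np.radians(y)),0]);x=np.array([0,0,-1.])
            B=np.stack([x,np.cross(z,x),z],1); c.append((R.from_matrix(A.T@B).magnitude(),B))
        for m,B in sorted(c,key=lambda t:t[0]):
            print("turn first",R.from_matrix(A.T@B).as_rotvec(degrees=True).round(2)," then shift cm",(B.T@(np.array(pos)-s["tool_pos"])/10).round(3))
    print("shift without turn cm",(A.T@(np.array(pos)-s["tool_pos"])/10).round(3)); print(A.round(3).tolist())
E
python3 -c "
from h import *
go([472,-240,160],-13.5)"
```

```text
t 1.7 pos [ 199.4 -592.3  231.3] F [ 0.   0.4 -0. ] grip 85.3 q6 -0.13
turn first [-57.89  -0.     0.  ]  then shift cm [ 7.13  40.621 18.277]
turn first [122.11   0.     0.  ]  then shift cm [  7.13  -40.621 -18.277]
shift without turn cm [  7.128  37.074 -24.692]
[[-0.0, 0.948, 0.319], [-0.0, 0.319, -0.948], [-1.0, -0.0, 0.0]]
```

```bash
python3 -m handwheel '[[0,3.3,-2.2,0,0,0,8.5],[0,3.3,-2.2,0,0,0,8.5],[0,3.3,-2.2,0,0,0,8.5],[0,3.3,-2.2,0,0,0,8.5],[0,3.3,-2.2,0,0,0,8.5],[0,3.3,-2.2,0,0,0,8.5],[0,3.3,-2.2,0,0,0,8.5],[0,3.3,-2.2,0,0,0,8.5],[0,3.3,-2.2,0,0,0,8.5],[0,3.3,-2.2,0,0,0,8.5]]'
python3 -m handwheel '[[1,2,-1.3,0,0,0,6],[1,2,-1.4,0,0,0,6],[0,0,0,-7,0,0,6],[0,0,0,-7,0,0,6],[0,0,0,-7,0,0,6],[0,0,0,-7,0,0,6],[0,0,0,-7,0,0,6],[0,0,0,-7,0,0,6],[0,0,0,-7,0,0,6],[0,0,0,-7,0,0,6]]'
python3 - <<'E'
from h import *
go([472,-240,160],-13.5)
c=cal("wrist"); im=shot("wrist","w3")
for r in trace("wrist","long_wedge")[:3]:
    m=r["region"].astype(np.uint8); p=max(cv2.findContours(m,0,1)[0],key=cv2.contourArea)
    b=cv2.boxPoints(cv2.minAreaRect(p)); w=np.array([onz(c,q,8)[:2] for q in b])
    print(round(r["score"],2),b.round().tolist(),w.round(1).tolist(),"ctr",w.mean(0).round(1),"L",np.linalg.norm(w[1]-w[0]).round(1),np.linalg.norm(w[2]-w[1]).round(1),"ang",[np.degrees(np.arctan2(*(w[i+1]-w[i])[::-1])).round(1) for i in (0,1)])
print([(r["score"],onz(c,r["uv"],0).round(1)) for r in tip_of("wrist","long_wedge")])
E
```

```text
time_s: 2.53
tool_pos: [442.9, -276.8, 231.7]
eef_rot: [0.538, 1.57, -0.708]
force: [0.2, 0.3, -0.3]
grip_width: 84.8
time_s: 3.37
tool_pos: [471.3, -240.1, 211.4]
eef_rot: [-0.146, 1.571, -0.408]
force: [-0.9, 0.4, -0.2]
grip_width: 59.9
t 3.3667 pos [ 471.3 -240.1  211.4] F [-0.9  0.4 -0.2] grip 59.9 q6 -0.36
turn first [-1.54  0.01  0.  ]  then shift cm [5.14  0.03  0.065]
turn first [ 1.7846e+02  0.0000e+00 -2.0000e-02]  then shift cm [ 5.14  -0.03  -0.065]
shift without turn cm [5.14  0.032 0.063]
[[0.0, 0.26, 0.966], [-0.0, 0.966, -0.26], [-1.0, -0.0, 0.0]]
0.78 [[350.0, 83.0], [376.0, -6.0], [405.0, 2.0], [379.0, 91.0]] [[526.6, -152.3], [570.2, -79.7], [596.5, -94.4], [554.4, -168.5]] ctr [ 561.9 -123.7] L 84.6 30.0 ang [np.float64(59.0), np.float64(-29.3)]
0.66 [[303.0, 116.0], [331.0, 116.0], [331.0, 197.0], [303.0, 197.0]] [[470.5, -172.0], [499.4, -179.8], [476.9, -266.5], [446.0, -258.2]] ctr [ 473.2 -219.1] L 30.0 89.6 ang [np.float64(-15.0), np.float64(-104.5)]
[(0.95, array([ 562.2, -124.1,    0. ])), (0.63, array([ 469.7, -218. ,    0. ]))]
```

View pics/w3.png

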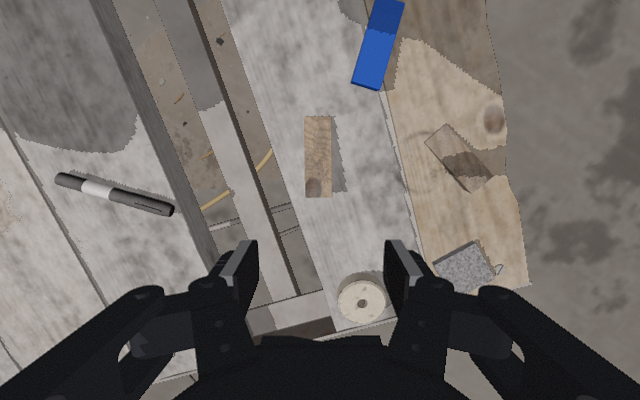

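View: the long wedge is at (317,157), aligned with the jaws, with its thick end toward the gripper. Blue wedge at (378,40), short wedge at (465,160). Next: descend.

```bash
python3 -c "
from h import *
go([464.1,-250.4,3])"
```

```text
t 3.5167 pos [ 471.3 -240.2  211.4] F [ 0.2 -0.2 -0.7] grip 59.6 q6 -0.35
shift without turn cm [20.837 -1.178 -0.42 ]
[[0.0, 0.268, 0.963], [-0.0, 0.963, -0.268], [-1.0, -0.0, 0.0]]
```

```bash
python3 -m handwheel '[[0,-0.6,-0.2,0,0,0,5.5],[2.5,-0.6,-0.2,0,0,0,5.5],[3,0,0,0,0,0,5.5],[3,0,0,0,0,0,5.5],[3,0,0,0,0,0,5.5],[3,0,0,0,0,0,5.5],[2.5,0,0,0,0,0,5.5],[2,0,0,0,0,0,5.5],[1.2,0,0,0,0,0,5.5],[0.6,0,0,0,0,0,5.5]]'
python3 -m handwheel '[[0,0,0,0,0,0,5.5],[0,0,0,0,0,0,2],[0,0,0,0,0,0,2],[0,0,0,0,0,0,2],[0,0,0,0,0,0,2],[0,0,0,0,0,0,2],[0,0,0,0,0,0,2],[0,0,0,0,0,0,2],[0,0,0,0,0,0,2],[0,0,0,0,0,0,2]]'
python3 - <<'E'
from h import *
go([464.1,-250.4,3]); shot("wrist","w4"); c=cal("wrist")
s=robot.get_state(); print(proj(c,s["tool_pos"]))
E
```

```text
time_s: 4.35
tool_pos: [462.9, -250.1, 1.4]
eef_rot: [2.797, 1.568, 2.526]
force: [0.3, 0.3, -0.2]
grip_width: 55.2
time_s: 5.18
tool_pos: [465.6, -251.7, 5.2]
eef_rot: [-0.4, 1.567, -0.669]
force: [-0.6, -0.6, 6.9]
grip_width: 28.4
t 5.1833 pos [ 465.6 -251.7    5.2] F [-0.6 -0.6  6.9] grip 28.4 q6 -0.38
shift without turn cm [ 0.218  0.089 -0.185]
[[0.003, 0.265, 0.964], [-0.002, 0.964, -0.265], [-1.0, -0.001, 0.003]]
[319.98270796 253.89723583]
```

View pics/w4.png

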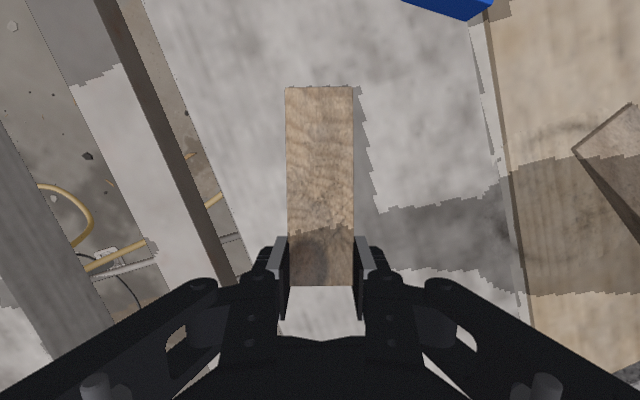

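```bash
python3 - <<'E'
from h import *
c=cal("wrist"); s=robot.get_state(); A=R.from_euler('xyz',s["eef_rot"]).as_matrix()
for uv,z in [((319.5,87),4),((286,88),4),((353,87),4),((321,286),22)]:
    print(uv,"tool frame mm",(A.T@(onz(c,uv,z)-s["tool_pos"])).round(1))
E
python3 -m handwheel '[[-1.5,0,0,0,0,0,2],[-2.5,0,0,0,0,0,2],[-3,0,0,0,0,0,2],[-3,1,0,0,0,0,2],[-2,3,0,0,0,0,2],[-2,3.5,0,0,0,0,2],[0,4,0,0,0,0,2],[0,4,0,0,0,0,2],[0,3.5,0,0,0,0,2],[0,3,0,0,0,0,2]]'
python3 -m handwheel '[[0,2,0,0,0,0,2],[0,1,-0.3,0,0,0,2],[0,0.8,-0.5,0,0,0,2],[0,0.4,-0.4,0,0,0,2],[0,0,-0.2,0,0,0,2],[0,0,0,0,0,0,2],[0,0,0,0,0,0,2],[0,0,0,0,0,0,2],[0,0,0,0,0,0,2],[0,0,0,0,0,0,2]]'
python3 - <<'E'
from h import *
c=cal("wrist"); im=shot("wrist","w5"); go([520,3.5,150],-14)
for k,z in [("rod_seat",48),("clip_bridge",62),("clip",48),("stand",0)]:
    print(k,[(round(r["score"],2),np.round(r["uv"]),onz(c,r["uv"],z).round(1)) for r in tip_of("wrist",k)[:3]])
E
```

```text
(319.5, 87) tool frame mm [ 1.1 78.  -0.2]
(286, 88) tool frame mm [  1.   77.6 -14.7]
(353, 87) tool frame mm [ 1.1 78.  14.3]
(321, 286) tool frame mm [-16.8  -7.8   0.5]
time_s: 6.07
tool_pos: [523.0, -36.1, 144.1]
eef_rot: [0.368, 1.569, 0.1]
force: [0.6, -0.3, -1.4]
grip_width: 28.3
time_s: 6.9
tool_pos: [520.4, 5.1, 143.3]
eef_rot: [-0.479, 1.571, -0.748]
force: [-0.2, -0.7, -0.1]
grip_width: 28.6
t 6.95 pos [520.3   5.2 143.3] F [ 0.2 -0.8 -0.6] grip 28.7 q6 0.13
turn first [-1.43  0.    0.  ]  then shift cm [-0.669 -0.175  0.01 ]
turn first [178.57   0.    -0.  ]  then shift cm [-0.669  0.175 -0.01 ]
shift without turn cm [-0.669 -0.175  0.014]
[[0.0, 0.266, 0.964], [-0.0, 0.964, -0.266], [-1.0, -0.0, 0.0]]
rod_seat []
clip_bridge []
clip []
stand [(0.93, array([318.,  12.]), array([558.3, 147.8,   0. ]))]
```

View pics/w5.png

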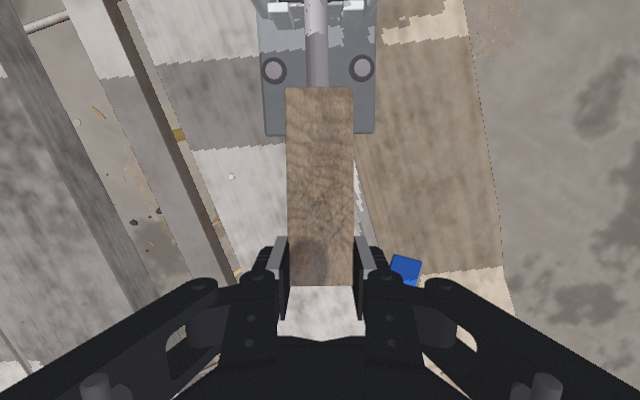

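```bash
python3 - <<'E'
from h import *
c=cal("wrist"); im=cv2.imread("pics/w5.png"); g=cv2.GaussianBlur(cv2.cvtColor(im,6),(3,3),0).astype(float)
L=[];Rr=[]
for r in range(14,84,6):
    gx=np.gradient(g[r]); s=np.s_[298:338]; 
    l=298+np.argsort(-np.abs(gx[298:312]))[0]; rr=318+np.argsort(-np.abs(gx[318:338]))[0]; L.append((l,r));Rr.append((rr,r)); print(r,l,rr)
    
for uv in [(265,135),(374,132),(260,20),(377,10)]: print(uv,onz(c,uv,10).round(1))
E
python3 -m handwheel '[[-2.5,-2,0,0,0,0,2],[-3,-3,0,0,0,0,2],[-3,-3,0,0,0,0,2],[-2,-1,0,0,0,0,2],[0,0,0,0,0,0,2],[0,0,0,0,0,0,2],[0,0,0,0,0,0,2],[0,0,0,0,0,0,2],[0,0,0,0,0,0,2],[0,0,0,0,0,0,2]]'
python3 - <<'E'
from h import *
c=cal("wrist"); im=shot("wrist"); go([520,3.5,150],-14)
for k,z in [("rod_seat",48),("clip_bridge",62),("clip",48),("stand",0)]:
    print(k,[(round(r["score"],2),np.round(r["uv"]),onz(c,r["uv"],z).round(1)) for r in tip_of("wrist",k)[:3]])
np.save("c6.npy",np.array([dict(c)],dtype=object))
cv2.imwrite("pics/w6.png",cv2.resize(im[0:150,220:420],None,fx=4,fy=4,interpolation=2)[:,:,::-1])
E
```

```text
14 304 324
20 304 337
26 305 330
32 309 328
38 305 328
44 305 328
50 305 327
56 305 327
62 305 327
68 305 328
74 306 328
80 311 328
(265, 135) [487.4  66.3  10. ]
(374, 132) [579.   43.7  10. ]
(260, 20) [511.3 152.3  10. ]
(377, 10) [602.1 134.6  10. ]
time_s: 7.98
tool_pos: [496.2, -79.3, 245.9]
eef_rot: [3.068, 1.568, 2.8]
force: [0.4, 0.7, -0.3]
grip_width: 28.3
t 8.0333 pos [496.3 -79.4 246.2] F [-0.2  0.6 -0.5] grip 28.4 q6 -0.05
turn first [-1.34 -0.1  -0.01]  then shift cm [9.62  8.62  0.292]
turn first [ 1.7866e+02 -1.0000e-02  1.6000e-01]  then shift cm [ 9.62  -8.62  -0.292]
shift without turn cm [9.621 8.624 0.108]
[[-0.002, 0.264, 0.964], [0.001, 0.964, -0.264], [-1.0, 0.0, -0.002]]
rod_seat []
clip_bridge []
clip []
stand []
```

View pics/w6.png

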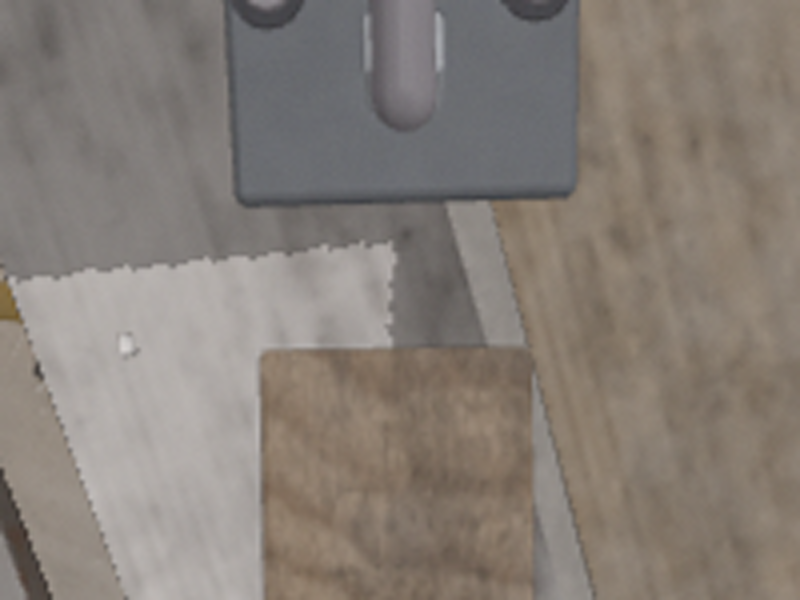

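```bash
python3 - <<'E'
from h import *
c=np.load("c6.npy",allow_pickle=True)[0]
a,b=onz(c,(279.5,50.7),9),onz(c,(363.5,48),9); d=b-a; t=np.degrees(np.arctan2(-d[0],d[1]))%180
print("edge",a.round(1),b.round(1),np.linalg.norm(d).round(1),"dir",np.degrees(np.arctan2(d[1],d[0]))+90)
for uv in [(321.2,31),(320.9,10),(320.8,0)]: print("rod axis",onz(c,uv,48).round(1))
# w5 pose: same camera, tool (520.3,5.2,143.3) vs (496.3,-79.4,246.2)
c2=dict(c); c2["eye"]=np.array(c["eye"])+np.array([520.3,5.2,143.3])-np.array([496.3,-79.4,246.2])
for uv in [(316.6,80),(316.5,56),(316.3,40)]: print("rod w5",onz(c2,uv,48).round(1))
o=np.array([556.5,149.5]);
for th in (75.5,76,76.5):
    u=np.array([np.cos(np.radians(th)),np.sin(np.radians(th))]); n=np.array([-u[1],u[0]])
    for cc,uv in [(c,(321.2,31)),(c,(320.8,0)),(c2,(316.6,80)),(c2,(316.3,40))]: 
        p=onz(cc,uv,48)[:2]-o; print(th,(p@u).round(1),(p@n).round(2))
E
```

```text
edge [487.7  64.    9. ] [578.7  41.9   9. ] 93.6 dir 76.34044895117987
rod axis [535.4  61.9  48. ]
rod axis [540.   79.8  48. ]
rod axis [542.1  88.   48. ]
rod w5 [541.5  93.4  48. ]
rod w5 [545.6 108.6  48. ]
rod w5 [548.2 118.5  48. ]
75.5 -90.1 -1.47
75.5 -63.1 -1.47
75.5 -58.1 0.49
75.5 -32.1 0.23
76 -90.1 -0.69
76 -63.1 -0.92
76 -58.1 1.0
76 -32.1 0.51
76.5 -90.1 0.1
76.5 -63.1 -0.36
76.5 -58.0 1.5
76.5 -32.1 0.79
```

```bash
python3 -m handwheel '[[3,2,0,-1.4,0,0,2],[3.5,2,0,0,0,0,2],[3.5,2,0,0,0,0,2],[3,2,0,0,0,0,2],[2.5,1.5,0,0,0,0,2],[1,1,0,0,0,0,2],[0,0.5,0,0,0,0,2],[0,0,0,0,0,0,2],[0,0,0,0,0,0,2],[0,0,0,0,0,0,2]]'
python3 -c "
from h import *
go([528,35,64],-14)"
```

```text
time_s: 9.07
tool_pos: [525.4, 25.7, 84.5]
eef_rot: [0.072, 1.567, -0.173]
force: [-0.4, -0.2, 0.6]
grip_width: 28.5
t 9.0667 pos [525.4  25.7  84.5] F [-0.4 -0.2  0.6] grip 28.5 q6 0.14
turn first [-0.01  0.22 -0.02]  then shift cm [2.048 0.964 0.025]
turn first [ 1.7999e+02 -2.0000e-02 -3.4000e-01]  then shift cm [ 2.048 -0.964 -0.025]
shift without turn cm [2.048 0.964 0.017]
[[0.004, 0.242, 0.97], [-0.001, 0.97, -0.242], [-1.0, 0.0, 0.004]]
```

```bash
python3 -m handwheel '[[0,0.5,0,0,0,0,2],[0.5,0.5,0,0,0,0,2],[0.7,0,0,0,0,0,2],[0.5,0,0,0,0,0,2],[0.3,0,0,0,0,0,2],[0,0,0,0,0,0,2],[0,0,0,0,0,0,2],[0,0,0,0,0,0,2],[0,0,0,0,0,0,2],[0,0,0,0,0,0,2]]'
python3 -m handwheel '[[0.05,0,0,0,0,0,2],[0.05,0,0,0,0,0,2],[0.05,0,0,0,0,0,2],[0.05,0,0,0,0,0,2],[0,0,0,0,0,0,2],[0,0,0,0,0,0,2],[0,0,0,0,0,0,2],[0,0,0,0,0,0,2],[0,0,0,0,0,0,2],[0,0,0,0,0,0,2]]'
python3 - <<'E'
from h import *
go([528,35,62],-14); c=cal("wrist"); im=shot("wrist"); s=shot("side")[235:355,255:385]; 
o=np.zeros((520,800,3),np.uint8); a=cv2.resize(im[0:300,220:420],(340,510)); o[:510,:340]=a; b=cv2.resize(s,(450,415),interpolation=2); o[:415,345:795]=b
cv2.imwrite("pics/w7.png",o[:,:,::-1])
E
```

```text
time_s: 9.9
tool_pos: [526.3, 36.2, 62.4]
eef_rot: [0.271, 1.571, 0.027]
force: [0.4, 0.0, 0.1]
grip_width: 28.1
time_s: 10.73
tool_pos: [526.3, 36.1, 60.7]
eef_rot: [-0.602, 1.571, -0.846]
force: [-2.0, -1.6, 5.1]
grip_width: 28.2
t 10.7333 pos [526.3  36.1  60.7] F [-2.  -1.6  5.1] grip 28.2 q6 0.16
turn first [0.02 0.01 0.01]  then shift cm [-0.132 -0.065  0.192]
turn first [-1.7998e+02 -1.0000e-02  2.0000e-02]  then shift cm [-0.132  0.065 -0.192]
shift without turn cm [-0.132 -0.065  0.192]
[[0.0, 0.242, 0.97], [-0.0, 0.97, -0.242], [-1.0, -0.0, 0.0]]
```

View pics/w7.png

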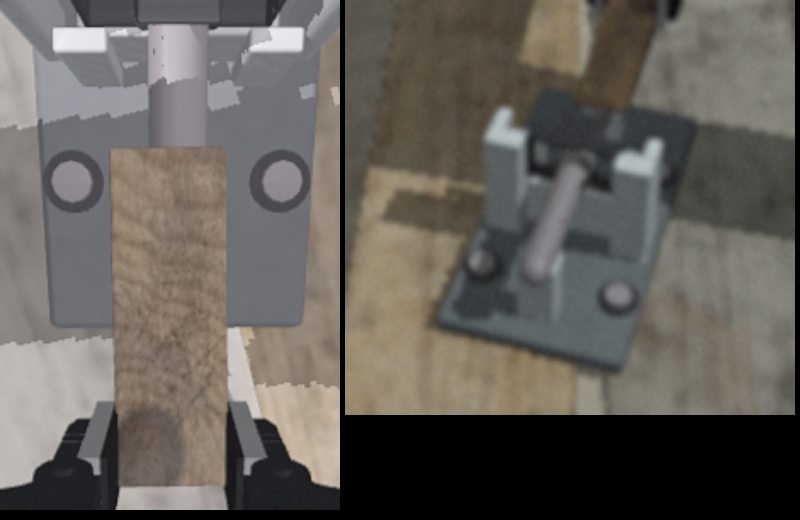

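```bash
python3 -m handwheel '[[-0.15,0,0,0,0,0,2],[0,0,0.11,0,0,0,2],[0,0,0.11,0,0,0,2],[0.1,0,0,0,0,0,2],[0,0.4,0,0,0,0,2],[0,0.5,0,0,0,0,2],[0,0.5,0,0,0,0,2],[0,0.3,0,0,0,0,2],[0,0,0,0,0,0,2],[0,0,0,0,0,0,2]]'
python3 - <<'E'
from h import *
go([549.7,122.3,61]); im=shot("wrist","w8"); 
cv2.imwrite("pics/w8c.png",cv2.resize(im[0:300,180:460],None,fx=2,fy=2,interpolation=2)[:,:,::-1])
E
```

```text
time_s: 11.67
tool_pos: [532.9, 53.1, 61.0]
eef_rot: [0.994, 1.569, 0.75]
force: [1.8, 2.2, 3.0]
grip_width: 28.8
t 11.6667 pos [532.9  53.1  61. ] F [1.8 2.2 3. ] grip 28.8 q6 0.19
shift without turn cm [ 6.000e-03  7.123e+00 -3.900e-02]
[[0.001, 0.241, 0.97], [0.001, 0.97, -0.241], [-1.0, 0.001, 0.001]]
```

View pics/w8c.png

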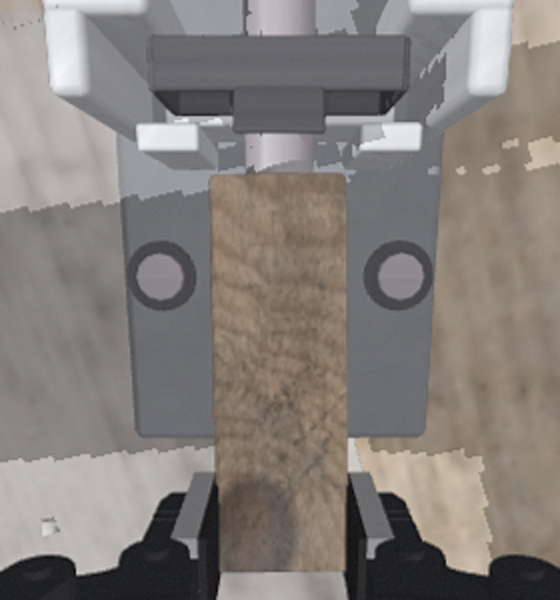

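View: wedge, tongue (tip at 279,132) and rod are all centred at about column 279 of the crop. The tip is about 7 mm short of the tongue. Next: push.

```bash
python3 -m handwheel '[[0,0.5,0,0,0,0,2],[0,0.5,0,0,0,0,2],[0,0.5,0,0,0,0,2],[0,0.5,0,0,0,0,2],[0,0.5,0,0,0,0,2],[0,0.5,0,0,0,0,2],[0,0.5,0,0,0,0,2],[0,0.5,0,0,0,0,2],[0,0,0,0,0,0,2],[0,0,0,0,0,0,2]]'
python3 -c "
from h import *
go([549.7,122.3,61]); im=shot('wrist','w9')"
```

```text
time_s: 12.55
tool_pos: [542.0, 88.7, 61.2]
eef_rot: [-1.535, 1.567, -1.779]
force: [-3.1, -10.3, 7.4]
grip_width: 28.2
t 12.55 pos [542.   88.7  61.2] F [ -3.1 -10.3   7.4] grip 28.2 q6 0.27
shift without turn cm [ 1.000e-03  3.445e+00 -5.800e-02]
[[-0.001, 0.241, 0.97], [-0.004, 0.97, -0.241], [-1.0, -0.004, 0.0]]
```

```bash
python3 -m handwheel '[[0,0.5,0,0,0,0,2],[0,0.5,0,0,0,0,2],[0,0.5,0,0,0,0,2],[0,0.5,0,0,0,0,2],[0,0.5,0,0,0,0,2],[0,0.4,0,0,0,0,2],[0,0.2,0,0,0,0,2],[0,0,0,0,0,0,2],[0,0,0,0,0,0,2],[0,0,0,0,0,0,2]]'
python3 - <<'E'
from h import *
go([549.7,122.3,61]); im=shot("wrist","w10"); s=shot("side")[235:335,270:370]
o=np.zeros((600,800,3),np.uint8); o[:,:420]=cv2.resize(im[0:300,215:425],None,fx=2,fy=2,interpolation=2); o[:380,420:]=cv2.resize(s,(380,380),interpolation=2)
cv2.imwrite("pics/w10c.png",o[:,:,::-1])
E
```

```text
time_s: 13.43
tool_pos: [549.9, 120.4, 61.1]
eef_rot: [-0.946, 1.57, -1.191]
force: [-0.6, -3.7, 4.8]
grip_width: 28.5
t 13.4333 pos [549.9 120.4  61.1] F [-0.6 -3.7  4.8] grip 28.5 q6 0.32
shift without turn cm [ 0.011  0.176 -0.059]
[[0.0, 0.242, 0.97], [-0.001, 0.97, -0.242], [-1.0, -0.001, 0.001]]
```

View pics/w10c.png

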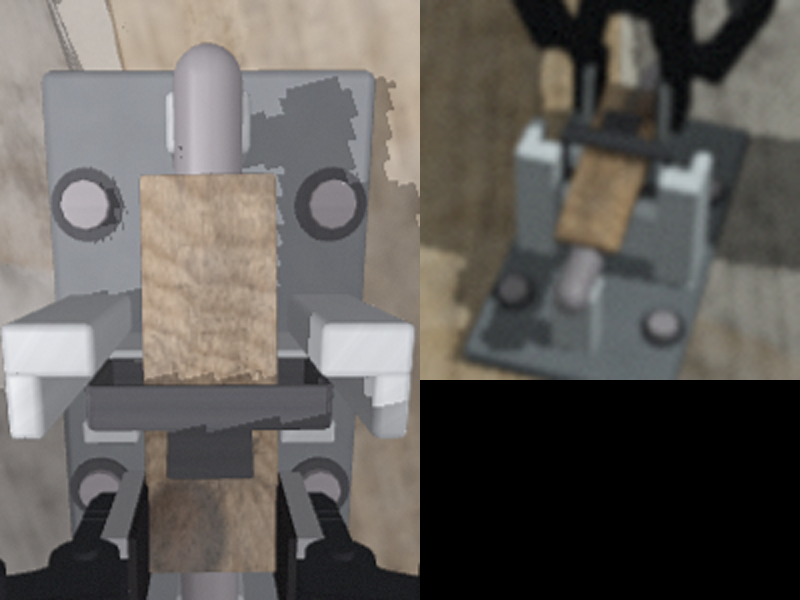

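```bash
python3 -m handwheel '[[0,0.1,0,0,0,0,2],[0,0.1,0,0,0,0,2],[0,0,0,0,0,0,2],[0,0,0,0,0,0,2],[0,0,0,0,0,0,2],[0,0,0,0,0,0,2],[0,0,0,0,0,0,2],[0,0,0,0,0,0,2],[0,0,0,0,0,0,2],[0,0,0,0,0,0,2]]'
python3 - <<'E'
from h import *
go([549.7,122.3,61]); im=shot("side"); c=cal("side")
print([(r["score"],r["uv"]) for r in tip_of("side","clip")[:2]],[(r["score"],r["uv"]) for r in tip_of("side","clip_bridge")[:2]])
for z in (48,58): print("pred clip",z,proj(c,[556.5,149.5,z]),"bridge",proj(c,[556.5,149.5,z+14]))
cv2.imwrite("pics/s11.png",cv2.resize(im[245:305,290:350],(600,600),interpolation=2)[:,:,::-1])
E
```

```text
time_s: 14.37
tool_pos: [550.2, 122.2, 61.1]
eef_rot: [-1.156, 1.569, -1.4]
force: [-0.8, -3.5, 5.3]
grip_width: 28.5
t 14.3667 pos [550.2 122.2  61.1] F [-0.8 -3.5  5.3] grip 28.5 q6 0.32
shift without turn cm [ 0.013 -0.008 -0.054]
[[0.0, 0.242, 0.97], [-0.001, 0.97, -0.242], [-1.0, -0.001, 0.001]]
[(0.83, [318.9, 280.2])] [(0.76, [319.0, 272.0])]
pred clip 48 [320.05886333 283.57701054] bridge [320.2046982  277.90080496]
pred clip 58 [320.16270625 279.53522165] bridge [320.31083655 273.76967325]
```

View pics/s11.png

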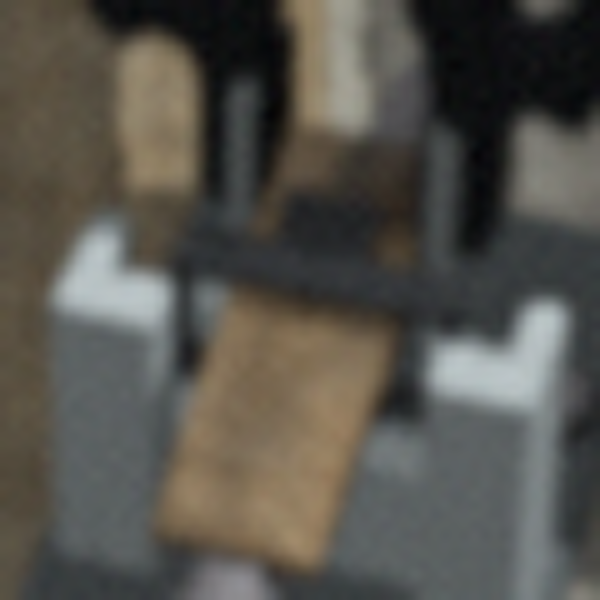

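```bash
python3 -m handwheel '[[0,-0.3,0,0,0,0,2],[0,-0.6,0,0,0,0,2],[0,-0.8,0,0,0,0,2],[0,-0.8,0,0,0,0,2],[0,-1,0,0,0,0,2],[0,-1,0,0,0,0,2],[0,-1,0,0,0,0,2],[0,-1,0,0,0,0,2],[0,-1,0,0,0,0,2],[0,-0.5,0,0,0,0,2]]'
python3 - <<'E'
from h import *
go([549.7,122.3,61]); im=shot("wrist"); s=shot("side")
print([(r["score"],r["uv"]) for r in tip_of("side","clip")[:2]],[(r["score"],r["uv"]) for r in tip_of("side","clip_bridge")[:2]])
o=np.zeros((600,800,3),np.uint8); o[:,:420]=cv2.resize(im[0:300,215:425],None,fx=2,fy=2,interpolation=2); o[:380,420:]=cv2.resize(s[245:305,290:350],(380,380),interpolation=2)
cv2.imwrite("pics/w12.png",o[:,:,::-1])
E
```

```text
time_s: 15.35
tool_pos: [530.4, 44.4, 60.8]
eef_rot: [1.917, 1.571, 1.672]
force: [1.2, 2.6, 3.6]
grip_width: 28.0
t 15.35 pos [530.4  44.4  60.8] F [1.2 2.6 3.6] grip 28.0 q6 0.18
shift without turn cm [-0.02   8.03  -0.014]
[[-0.0, 0.242, 0.97], [0.0, 0.97, -0.242], [-1.0, 0.0, -0.0]]
[(0.67, [321.3, 281.8])] [(0.87, [318.3, 275.5]), (0.51, [318.6, 277.9])]
```

View pics/w12.png

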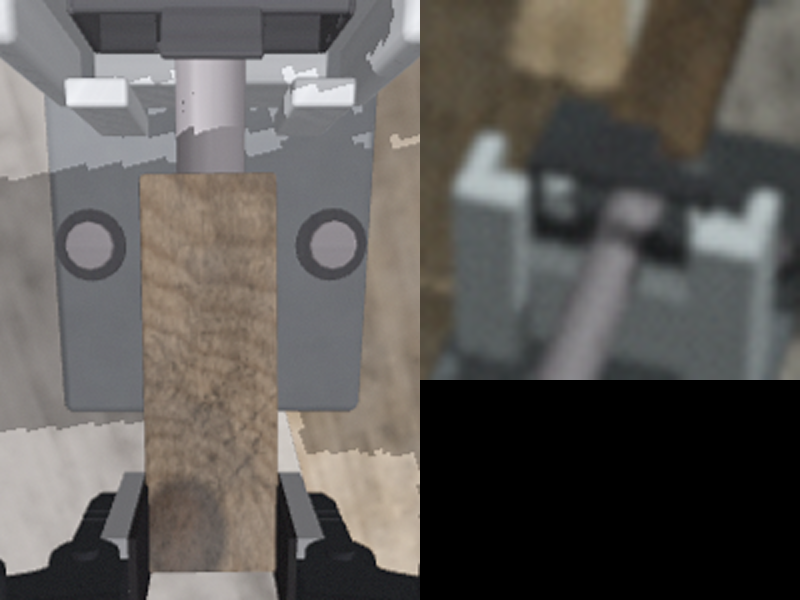

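```bash
python3 - <<'E'
from h import *
c=cal("wrist"); e12=np.array(c["eye"]); dt=np.array([532.9,53.1,61.0])-np.array([530.4,44.4,60.8])
c8=dict(c); c8["eye"]=e12+dt
def zof(c,a,b,w):
    lo=[(abs(np.linalg.norm(onz(c,a,z)-onz(c,b,z))-w),z,((onz(c,a,z)+onz(c,b,z))/2).round(1)) for z in np.arange(30,110,.5)]; return min(lo,key=lambda t:t[0])
# tongue tip corners (18 mm) and bridge lower front edge (52 mm)
print("before tongue",zof(c8,(180+233/2,132/2),(180+325/2,132/2),18)," bridge",zof(c8,(180+148/2,90/2),(180+410/2,90/2),52))
print("now tongue",zof(c,(215+161/2,57/2),(215+262/2,57/2),18)," bridge",zof(c,(215+71/2,12/2),(215+355/2,12/2),52))
s=cv2.imread("pics/side1.png")[245:305,290:350]; cs=cal("side")
for z in (48,58): print(z,proj(cs,[556.5,149.5,z+14]).round(1))
E
```

```text
before tongue (np.float64(0.023892370922940387), np.float64(71.5), array([553.2, 134.7,  71.5]))  bridge (np.float64(0.09034554532352246), np.float64(67.0), array([555.2, 142.8,  67. ]))
now tongue (np.float64(0.027275642150083712), np.float64(79.5), array([553.9, 136.7,  79.5]))  bridge (np.float64(0.0933800403736953), np.float64(74.0), array([556.2, 145.2,  74. ]))
48 [320.2 277.9]
58 [320.3 273.8]
```

I've used all my picture views, so I'll check the clip numerically from here. I return to the w8 pose, where the tip is still short of the tongue, and match the clip's bridge against w8.

```bash
python3 -m handwheel '[[0,0.3,0,0,0,0,2],[0,0.3,0,0,0,0,2],[0,0.2,0,0,0,0,2],[0,0,0,0,0,0,2],[0,0,0,0,0,0,2],[0,0,0,0,0,0,2],[0,0,0,0,0,0,2],[0,0,0,0,0,0,2],[0,0,0,0,0,0,2],[0,0,0,0,0,0,2]]'
python3 - <<'E'
from h import *
go([532.9,53.1,61]); c=cal("wrist"); im=shot("wrist","w13")
g1=cv2.cvtColor(cv2.imread("pics/w13.png"),6); g0=cv2.cvtColor(cv2.imread("pics/w8.png"),6)
t=g0[14:68,250:390]  # bridge+tongue in w8
best=[]
for s in np.arange(0.95,1.2,.005):
    q=cv2.resize(t,None,fx=s,fy=s,interpolation=1); big=cv2.copyMakeBorder(g1,0,0,0,0,0)[0:120,220:420]
    m=cv2.matchTemplate(big,q,5); _,v,_,l=cv2.minMaxLoc(m); best.append((round(v,3),round(s,3),(l[0]+220,l[1])))
print(sorted(best)[::-1][:5])
# expected scale for bridge front (z 68) raised by dz: depth ratio
K=rot(c); e=np.array(c["eye"]); 
d=lambda z,x:-(K.T@(np.array([556.5,149.5,0])+x*np.array([.242,.970,0])+[0,0,z]-e))[2]
for dz in (0,5,8,10,12): print(dz,round(d(67,-5)/d(67+dz,-5),3),proj(c,[555.2,142.8,67+dz]).round(1),proj(c,[553.2,134.7,71.5+dz]).round(1))
for k in ("trace",):
    print([(r["score"],np.round(r["rect"],1)) for r in trace("wrist","clip")[:2]])
E
```

```text
time_s: 16.38
tool_pos: [532.6, 51.6, 61.0]
eef_rot: [-1.469, 1.569, -1.714]
force: [0.4, -3.0, 7.6]
grip_width: 28.6
t 16.3833 pos [532.6  51.6  61. ] F [ 0.4 -3.   7.6] grip 28.6 q6 0.2
shift without turn cm [-0.004  0.152 -0.004]
[[-0.0, 0.242, 0.97], [-0.002, 0.97, -0.242], [-1.0, -0.002, 0.0]]
[(0.685, np.float64(0.96), (248, 3)), (0.685, np.float64(0.955), (248, 3)), (0.683, np.float64(0.95), (247, 3)), (0.681, np.float64(0.965), (248, 3)), (0.68, np.float64(0.975), (247, 2))]
0 1.0 [319.6  42.9] [319.6  63.8]
5 1.041 [319.5  40. ] [319.6  61.7]
8 1.067 [319.5  38.1] [319.5  60.3]
10 1.085 [319.5  36.8] [319.5  59.4]
12 1.104 [319.5  35.4] [319.5  58.4]
[(0.83, array([320.7,  25.6, 142.6,  51.3]))]
```

```bash
python3 - <<'E'
from h import *
for f in ("w8","w13"):
    g=cv2.GaussianBlur(cv2.cvtColor(cv2.imread(f"pics/{f}.png"),6),(3,3),0).astype(float)
    print(f)
    for r in range(2,72,4):
        x=np.gradient(g[r]); 
        l=240+np.argmin(x[240:272]); rr=370+np.argmax(x[370:402]); tl=285+np.argmax(np.abs(x[285:307])); tr=333+np.argmax(np.abs(x[333:356]))
        print(r,l,rr,"w",rr-l,"tongue",tl,tr,tr-tl,"g",g[r,320].round())
E
```

```text
w8
2 253 372 w 119 tongue 304 337 33 g 182.0
6 250 371 w 121 tongue 301 355 54 g 182.0
10 242 370 w 128 tongue 303 337 34 g 183.0
14 251 388 w 137 tongue 303 338 35 g 183.0
18 255 384 w 129 tongue 304 353 49 g 120.0
22 253 385 w 132 tongue 298 333 35 g 105.0
26 253 399 w 146 tongue 285 337 52 g 105.0
30 243 395 w 152 tongue 285 350 65 g 103.0
34 247 385 w 138 tongue 287 345 58 g 106.0
38 250 389 w 139 tongue 285 333 48 g 108.0
42 254 401 w 147 tongue 297 341 44 g 100.0
46 256 401 w 145 tongue 297 341 44 g 92.0
50 259 401 w 142 tongue 297 341 44 g 94.0
54 264 375 w 111 tongue 297 341 44 g 93.0
58 266 393 w 127 tongue 296 343 47 g 93.0
62 259 371 w 112 tongue 296 342 46 g 96.0
66 240 372 w 132 tongue 296 342 46 g 123.0
70 245 401 w 156 tongue 302 335 33 g 182.0
w13
2 247 391 w 144 tongue 291 333 42 g 105.0
6 246 392 w 146 tongue 305 338 33 g 106.0
10 247 392 w 145 tongue 290 339 49 g 104.0
14 248 391 w 143 tongue 303 333 30 g 103.0
18 248 391 w 143 tongue 292 337 45 g 106.0
22 247 391 w 144 tongue 289 349 60 g 108.0
26 242 391 w 149 tongue 286 342 56 g 102.0
30 250 389 w 139 tongue 295 344 49 g 92.0
34 253 386 w 133 tongue 295 344 49 g 95.0
38 256 382 w 126 tongue 295 344 49 g 94.0
42 260 401 w 141 tongue 293 344 51 g 92.0
46 255 396 w 141 tongue 294 345 51 g 95.0
50 255 399 w 144 tongue 294 345 51 g 97.0
54 256 400 w 144 tongue 302 336 34 g 172.0
58 256 398 w 142 tongue 291 337 46 g 182.0
62 240 382 w 142 tongue 302 334 32 g 182.0
66 243 401 w 158 tongue 302 355 53 g 182.0
70 252 401 w 149 tongue 302 355 53 g 182.0
```

Bridge width went from 132 to 144 px and the tongue from 45 to 50 px, so the clip stands about 10 mm higher and is off the rod. Next: carry the wedge back to its original spot.

```bash
python3 -m handwheel '[[0,-1,0,0,0,0,2],[0,-2,0,0,0,0,2],[-1,-3,0,0,0,0,2],[-1.5,-3.5,0,0,0,0,2],[-1,-3.8,0,0,0,0,2],[0,-4,0,0,0,0,2],[0,-4,0,0,0,0,2],[0,-4,0.3,0,0,0,2],[0,-3,0.3,0,0,0,2],[0,-2,0.2,0,0,0,2]]'
python3 -m handwheel '[[0.5,-0.6,0,0,0,0,2],[1.5,0,0,0,0,0,2],[2,0,0,0,0,0,2],[2,0,0,0,0,0,2],[1,0,0,0,0,0,2],[0.5,0,0,0,0,0,2],[0,0,0,0,0,0,2],[0,0,0,0,0,0,2],[0,0,0,0,0,0,2],[0,0,0,0,0,0,2]]'
python3 -c "
from h import *
go([465.6,-251.7,5.2])"
```

```text
time_s: 17.32
tool_pos: [464.7, -246.0, 94.7]
eef_rot: [-2.805, 1.568, -3.051]
force: [-0.4, 0.9, -0.1]
grip_width: 28.3
time_s: 18.15
tool_pos: [466.6, -249.1, 21.9]
eef_rot: [-0.404, 1.569, -0.648]
force: [-0.7, 0.4, 0.1]
grip_width: 28.5
t 18.15 pos [ 466.6 -249.1   21.9] F [-0.7  0.4  0.1] grip 28.5 q6 -0.4
shift without turn cm [ 1.674 -0.273 -0.033]
[[0.002, 0.242, 0.97], [-0.001, 0.97, -0.242], [-1.0, -0.001, 0.002]]
```

```bash
python3 -m handwheel '[[0.6,0,0,0,0,0,2],[0.5,0,0,0,0,0,2],[0.3,0,0,0,0,0,2],[0.2,0,0,0,0,0,2],[0.1,0,0,0,0,0,2],[0,0,0,0,0,0,2],[0,0,0,0,0,0,2],[0,0,0,0,0,0,2],[0,0,0,0,0,0,2],[0,0,0,0,0,0,2]]'
python3 -m handwheel '[[0,0,0,0,0,0,3.5],[0,0,0,0,0,0,4.2],[0,0,0,0,0,0,5],[0,0,0,0,0,0,5.5],[0,0,0,0,0,0,5.5],[0,0,0,0,0,0,5.5],[0,0,0,0,0,0,5.5],[-0.3,0,0,0,0,0,5.5],[-0.5,0,0,0,0,0,5.5],[-1,0,0,0,0,0,5.5]]'
python3 -m handwheel '[[-2,0,0,0,0,0,5.5],[-3,0,0,0,0,0,5.5],[-3,0,0,0,0,0,5.5],[-3,0,0,0,0,0,5.5],[-3,0,0,0,0,0,5.5],[-3,0,0,0,0,0,5.5],[-2,0,0,0,0,0,5.5],[0,0,0,0,0,0,5.5],[0,0,0,0,0,0,5.5],[0,0,0,0,0,0,5.5]]'
python3 - <<'E'
from h import *
go([472,-240,160]); im=shot("wrist","w14"); c=cal("wrist")
for r in trace("wrist","long_wedge")[:3]:
    m=r["region"].astype(np.uint8); p=max(cv2.findContours(m,0,1)[0],key=cv2.contourArea)
    b=cv2.boxPoints(cv2.minAreaRect(p)); w=np.array([onz(c,q,8)[:2] for q in b])
    print(round(r["score"],2),"ctr",w.mean(0).round(1),"L",np.linalg.norm(w[1]-w[0]).round(1),np.linalg.norm(w[2]-w[1]).round(1),im[r["region"]].mean(0).round())
shot("top"); c=cal("top")
for k in ("long_wedge","short_wedge"): print(k,[(round(r["score"],2),onz(c,r["uv"],0).round()) for r in tip_of("top",k)])
print([(r["score"],r["uv"],r) for r in tip_of("top","clip")[:1]])
shot("side"); print([r["uv"] for r in tip_of("side","clip")],[r["uv"] for r in tip_of("side","clip_bridge")])
E
```

```text
time_s: 18.98
tool_pos: [465.4, -248.4, 5.1]
eef_rot: [2.858, 1.569, 2.614]
force: [-6.9, 4.6, 17.2]
grip_width: 28.4
time_s: 19.82
tool_pos: [464.9, -248.1, 21.4]
eef_rot: [2.742, 1.569, 2.498]
force: [-0.8, 0.3, -0.1]
grip_width: 54.9
time_s: 20.65
tool_pos: [465.3, -248.3, 211.6]
eef_rot: [2.716, 1.571, 2.471]
force: [-0.2, 0.0, -0.4]
grip_width: 55.0
t 20.65 pos [ 465.3 -248.3  211.6] F [-0.2  0.  -0.4] grip 55.0 q6 -0.4
shift without turn cm [5.158 0.969 0.446]
[[-0.0, 0.242, 0.97], [0.0, 0.97, -0.242], [-1.0, 0.0, -0.0]]
0.68 ctr [ 472.3 -215.9] L 29.6 90.0 [148. 131. 116.]
0.68 ctr [ 559.  -126.6] L 80.0 31.2 [ 42.  82. 157.]
long_wedge [(0.86, array([ 475., -214.,    0.])), (0.81, array([ 553., -128.,    0.]))]
short_wedge [(0.62, array([ 625., -266.,    0.]))]
[(0.6, [214.7, 207.3], {'uv': [214.7, 207.3], 'score': 0.6})]
[[320.9, 278.5]] [[317.8, 274.5]]
```

```bash
python3 -c "
from h import *
print(job_done())"
```

```text
the job is handed in; nothing more can be done
None
```

I slid the long beech wedge along the rod until the clip sprang off. Then I drew the wedge out, laid it back at its original spot and handed the job in at about 21 s of the 48 s allowed; no verdict was reported.

- **Wedge chosen:** it measured about 90 mm against about 84 mm for the shorter one. I gripped it near the thick end, about 9 mm in.
- **Push:** the tip went about 50 mm past the bridge. Pushing force peaked at 10.8 N in the readings and fell to about 4 N, which fits the clip springing free.
- **Clip:** after withdrawal, the bridge and tongue looked 9–11 % larger from nearly the same wrist pose. That puts the clip about 10 mm higher. It also sits about 3 mm nearer the robot along the rod.
- **Wedge at the end:** it lies at about (472, −216) mm with the same footprint as at the start. The gripper is open, 210 mm above the bench, and reads almost no force. The short wedge is within 5 mm of where it was.
- **Disagreements:** the side-camera networks scattered, giving a clip rise of 2.5–4 mm just after withdrawal and 6–11 mm at the end. A first template match in the wrist image was unusable, so I relied on measured edge widths. The final state was checked by numbers only, because my picture views were used up.

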